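Stack the oblong craft tray on the carousel caddy

ROBOT

A 6-joint arm with a two-finger parallel gripper is mounted at the origin on the work surface. World frame = base frame: x ahead of the robot, y to its left, z up, the work surface at z = 0. Lengths are in m, angles in rad, forces in N, time in s.
With the tool pointing down it reaches from about 0.25 to 0.725 m from the base axis. Payload 4 kg.
Tool frame: the origin (TCP) lies between the finger pads; the fingertips stand 17 mm ahead of it and the grasp point (between the pads) lies 2 mm behind it; z points along the fingers, x is the direction in which the jaws open and shut, and the axes are right-handed (so a half turn about z gives the same grasp; the last joint's range is limited). The gripper opens to 85 mm and grips with 20 to 120 N. Pads are 22 mm wide; open, the fingers measure 114 mm over their backs; the gripper's body (76 mm by 85 mm) begins 54 mm behind the grasp point. The pads swing forward as they close: fully open they stand 13 mm farther back than shut.
Start: joints at [1.238, 0.241, 0.005, 1.335, 0, 1.571], TCP at [0.163, 0.473, 0.248] pointing down, gripper open.
Joint ranges: [-2.72, 2.72], [-1.05, 1.87], [-1.09, 1.28], [-1.99, 2.15], [-1.42, 1.44], [-3.14, 3.14]. Speed limits (rad/s): [2.79, 2.79, 3.14, 3.14, 3.14, 3.14].

INTERFACE

Orientations are given as a unit quaternion [x, y, z, w].
In Python, from workcell import telemetry, cams, workorder gives the robot as it stands. The module is installed in compiled form; this text tells all that it offers.
- The arm moves only by the tool apply_moves, never from a script. Its argument "moves" is a list that holds one entry, the list of rows, each a list of 4 numbers: the shift along the tool's x, y, z in mm, then the turn about the tool's z in degrees. A call has exactly 10 rows; each row shifts and turns the pose as measured when the row begins, along the tool's axes as they then stand; what a row does not reach is not made up. A row lasts 1/10 s, in which the tool goes at most 50 mm and 8.59 degrees, less where a joint would pass 70% of its speed; a pose out of reach is approached as far as the arm can. A call with a gripper value outside its range is refused whole. "hand" is the gripper's target within -1 to 1 (fully open at 1, half-way at 0, shut at -1), set as the call begins (left out, the last holds). The fingers move at their own pace and stop on an object; the grip force is fixed at half the most. Time passes only in rows, so rows that do not move let the fingers close, or fill a call up. It gives the time, the measured TCP pose, the force and the opening at its end, in the units of the state.
- telemetry.get_obs(): the state, without advancing time (a new reading comes with each control period).
- cams.camera(name): name is "scene" or "top" or "wrist"; returns a dict with "color" (420x560x3 uint8, red, green, blue), "fovy" (degrees; the focal length in pixels is half the picture's height over the tangent of half this angle, whatever the lens; pixels are square), "cx", "cy" (the principal point, pixels), "camera_from_world" (4x4, takes a point from world to camera coordinates). Camera axes: x right, y down, z forward; pixel columns grow to the right and rows downward; lengths in m; the calibration is good to about 2 mm. A picture is of the moment at which its call begins. There is no depth.
- workorder.job_done(): hands the job in, once; it reports no verdict.
The state is a dict: "clock": time; "joint_pos": joint angles; "joint_vel": joint speeds; "tau": joint torques, N m; "eef_pos": TCP position; "tool_rot": TCP orientation; "ft_force": force on the tool from outside, world axes, zero at the start; "ft_torque": the same for the moment, N m; "grip_width": finger opening in m.
Only numpy, scipy, OpenCV 4.12 (cv2) and the standard library are available. Lean on these libraries where they do the work, as an engineer would, in place of code of your own. Each camera call takes 0.05 s, during which the arm holds its last target. There are 200 camera calls.

TASK

Two grey trays with wooden carrying bars stand beside the carousel caddy; the oblong one belongs on the caddy, the square one does not. Lift the oblong tray by its bar, line it up with the caddy's base tray and lower it gently (do not drop it) so that its four corner lugs go into the four corner sockets and it sits flat on the rim, then let go. Leave the square tray where it stands and do not tip over the glass cup of beads on the caddy.

Things in the scene. Friction and masses are not known exactly. Their poses are not given: they have to be found in the camera images.
- long_tray: Oblong grey tray, 160 (x) by 120 (y) mm, 0.25-0.5 kg. Origin: mid-plan at lug-tip level (table height at start), z up. Above it: four tapered lugs 0-16 mm (8 mm wide at tip, 14 at root; x +-61, y +-41), underside 16, walls to 56, wooden carrying bar along x at 82-98 mm, 16 mm wide, on end uprights: grip its middle, 90 mm above the origin, fingers closing along y; free below down to 20 mm.
- carousel: Revolving caddy: disc, radius 125 mm, top at 22 mm, carrying a base tray 160 (x) by 120 (y) mm, rim 70 mm above the table. Origin: turning axis = mid-tray, at table height; z up. Corner sockets 32 mm square inside, 45 deep, at x +-61, y +-41. The oblong tray fits either way round; seated, its underside is on the rim, its origin 54 mm above this one. Turns stiffly (0.3 N m), cannot slide.
- square_tray: A bystander: square grey tray 110 by 110 mm, built and handled like the oblong one (same heights, bar along its x). It does not fit the caddy. Origin in the middle of its plan at the level of its lug tips; z up.
- bead_cup: A bystander: small glass cup holding wooden beads, 40 mm across and 50 mm high, standing on the caddy's disc beside a long side of the base tray (15 mm from it), top 72 mm above the table. Origin at the centre of its underside; z up.
Not all that is in view belongs to the job. Leave any green look-alike of the long_tray alone.

How it is judged:
On the way:
1. the oblong tray is lifted clear of the table (height (world z) of long_tray above 0.09 m), for 0.2 s.
At the end, for the whole second after the job is handed in: The oblong tray rests level (3 deg) on the caddy's rim, all four lugs in the sockets: origin 48 to 58 mm above the caddy's, within 18 mm sideways, parallel within 11 deg (either way round), released, at rest; square tray within 30 mm of its start, bead cup upright (z of long_tray in the frame of carousel between 0.048 and 0.058 m and horizontal distance between long_tray and carousel below 0.018 m and angle between the x axis of long_tray and the x axis of carousel, either way round below 0.2 rad and angle between long_tray's own z axis and vertical below 0.06 rad and linear speed of long_tray below 0.02 m/s and angular speed of long_tray below 0.1 rad/s and distance of square_tray from where it was at the start of the episode below 0.03 m and angle between bead_cup's own z axis and vertical below 0.5 rad); the robot touches nothing.
It fails at once if the oblong tray is dropped onto the caddy (arrives faster than 0.6 m/s) (horizontal distance between long_tray and carousel below 0.08 m and z of long_tray in the frame of carousel below 0.085 m and linear speed of long_tray above 0.6 m/s).
It fails at once if the square tray is moved by more than 30 mm (distance of square_tray from where it was at the start of the episode above 0.03 m).
It fails at once if the bead cup is tipped over (angle between bead_cup's own z axis and vertical above 0.5 rad).
It also fails if it takes over 42 s, if anything falls off the work surface, if the arm or the gripper's body presses on something with over 40 N, if the wrist force passes 120 N, or if a joint passes its speed limit or range.

## Working session

There is one attempt and no reset: what is moved stays moved. The work goes in short steps, Python scripts to look and compute and a tool call to move; the robot and the scene stay as the last step left them, time stands still between calls to the robot, and variables do not carry over. Pictures are saved under pics/ and viewed, about 8 in all and at most 12, crops included, and the job is handed in when it is done.

Besides the shell and the picture viewer there is one more tool, called after "Call:" as name(argument=value, ...) on one line, values as JSON. apply_moves: Moves the arm, as the interface text tells. Its arguments: {"type":"object","properties":{"moves":{"type":"array"},"hand":{"type":"number"}},"required":["moves"]}

```bash
mkdir -p pics
cat > h.py <<'E'
import numpy as np, cv2
from workcell import telemetry, cams, workorder
def snap(name,out):
    c=cams.camera(name); np.savez(f'pics/{out}.npz',color=c['color'],fovy=c['fovy'],cx=c['cx'],cy=c['cy'],T=c['camera_from_world'])
    cv2.imwrite(f'pics/{out}.png',c['color'][:,:,::-1]); return c
def load(out): return np.load(f'pics/{out}.npz')
def K(c): 
    f=210/np.tan(np.radians(float(c['fovy']))/2); return f
def pt(c,u,v,z):
    T=c['T'];f=K(c);d=T[:3,:3].T@np.array([(u-c['cx'])/f,(v-c['cy'])/f,1]);o=-T[:3,:3].T@T[:3,3]
    return o+d*(z-o[2])/d[2]
def proj(c,p):
    q=c['T'][:3,:3]@np.array(p)+c['T'][:3,3];f=K(c);return q[:2]/q[2]*f+[c['cx'],c['cy']]
E
python3 - <<'E'
from h import *
for n in ['top','scene']:
    c=snap(n,n+'0'); print(n,c['fovy'],c['cx'],c['cy'],np.round(c['camera_from_world'],3))
print(telemetry.get_obs())
E
```

```text
top 52.34564189061269 280.13661345183516 203.40502649272727 [[-0.028 -1.     0.006  0.008]
 [-0.996  0.028 -0.079  0.38 ]
 [ 0.079 -0.008 -0.997  0.959]
 [ 0.     0.     0.     1.   ]]
scene 54.063113223962944 280.13177833496616 208.1440871214956 [[ 0.52   0.854  0.017 -0.199]
 [ 0.68  -0.402 -0.613 -0.218]
 [-0.516  0.33  -0.79   1.172]
 [ 0.     0.     0.     1.   ]]
{'clock': 0.1, 'joint_pos': array([ 1.23801637e+00,  2.41311650e-01,  3.86046071e-03,  1.33521576e+00,
       -2.39406436e-05,  1.57081044e+00]), 'joint_vel': array([ 1.02852152e-03, -1.38622301e-03,  1.42469363e-03,  2.41425394e-03,
        4.49499897e-04,  9.96280390e-05]), 'tau': array([ 6.32192441e-04, -3.73136938e+01,  2.53010702e+01,  1.08184360e-02,
        2.32814625e-05, -4.15548044e-06]), 'eef_pos': array([0.16316617, 0.47205696, 0.24751552]), 'tool_rot': array([ 8.14458066e-01,  5.80221668e-01, -7.54820279e-04,  5.52449046e-04]), 'ft_force': array([ 0.14828437,  0.11632026, -0.89961854]), 'ft_torque': array([-0.00734984, -0.06122716, -0.01629523]), 'grip_width': 0.08563693665902146}
```

View pics/top0.png

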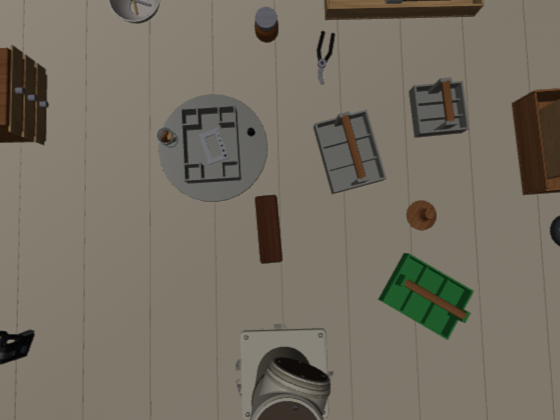

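View pics/scene0.png

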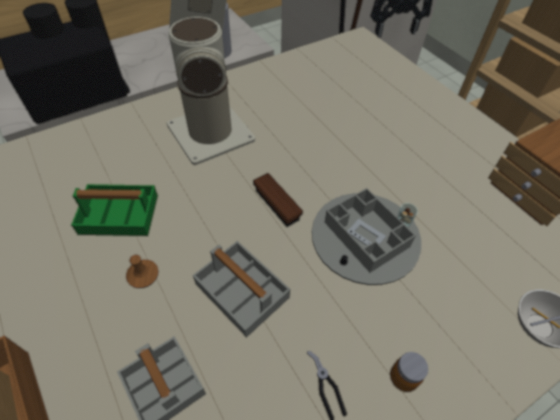

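Candidates for the oblong tray in the top picture are grey (350,152), grey and smaller at (438,107), and green (426,296), which is the look-alike to leave. I choose (350,152). The caddy is at (213,147), with the cup at (167,136) on its long side. I'll check this in one close crop.

Run:
```python
from h import *
c=load('top0')
im=c['color'][80:210,150:400,::-1]
cv2.imwrite('pics/crop0.png',cv2.resize(im,None,fx=3.2,fy=3.2,interpolation=cv2.INTER_CUBIC))
```

```text
(no output)
```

View pics/crop0.png

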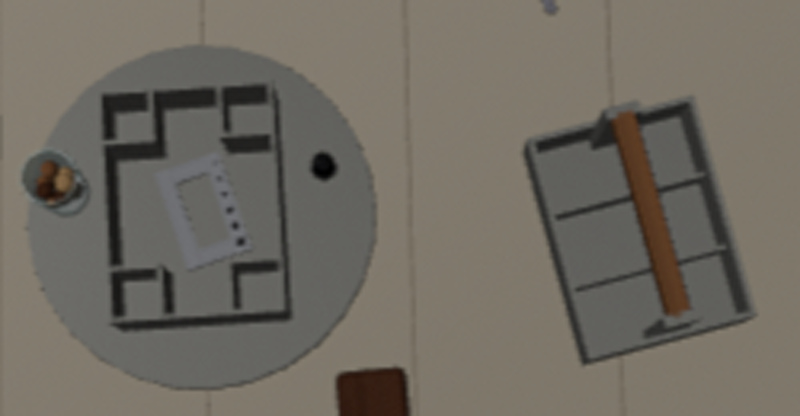

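```bash
cat >> h.py <<'E'
def rect(c,pts,z):
    P=np.array([pt(c,150+u/3.2,80+v/3.2,z)[:2] for u,v in pts]);return P
def rep(n,P):
    e=[np.linalg.norm(P[i]-P[(i+1)%4]) for i in range(4)]
    a=P[1]+P[0]-P[2]-P[3];print(n,P.mean(0).round(4),np.round(e,4),'x-axis deg',np.degrees(np.arctan2(a[1],a[0])).round(2))
E
python3 - <<'E'
from h import *
c=load('top0')
rep('caddy',rect(c,[(101,94),(274,84),(288,316),(113,326)],.07))
rep('disc',rect(c,[(27,217),(201,45),(376,212),(203,389)],.022))
rep('tray',rect(c,[(526,148),(692,97),(754,316),(585,363)],.056))
rep('bar',rect(c,[(612,114),(635,111),(690,310),(666,316)],.098))
print('cup',rect(c,[(52,178)],.072))
# overlay
cx,cy=0,0
E
```

```text
caddy [0.5097 0.1456] [0.1183 0.1603 0.1181 0.16  ] x-axis deg 2.27
disc [0.5126 0.1475] [0.1757 0.1758 0.1761 0.1769] x-axis deg 44.35
tray [ 0.4863 -0.1587] [0.1213 0.1586 0.1209 0.1548] x-axis deg 13.1
bar [ 0.4899 -0.1593] [0.0154 0.1374 0.0163 0.1391] x-axis deg 12.68
cup [[0.52988184 0.24121162]]
```

Call:
apply_moves(moves=[[[-34,35,0,0],[-34,35,0,0],[-34,35,0,0],[-34,35,0,0],[-34,35,0,0],[-34,35,0,0],[-34,35,0,0],[-34,35,0,0],[-34,35,0,0],[-34,35,0,0]]], hand=1)

```text
clock: 1.1
eef_pos: [0.3865, 0.0292, 0.2444]
tool_rot: [0.81, 0.587, -0.002, 0.001]
ft_force: [1.3, 0.7, 0.6]
grip_width: 0.0856
```

Call:
apply_moves(moves=[[[-30,31,0,0],[-30,31,0,0],[-30,31,0,0],[-30,31,0,0],[-27,31,0,0],[0,0,0,-8],[0,0,0,-8],[0,0,0,-8],[0,0,0,-7],[0,0,0,0]]])

```text
clock: 2.1
eef_pos: [0.4894, -0.1759, 0.2383]
tool_rot: [0.621, 0.784, -0.004, -0.004]
ft_force: [-0.4, -0.7, 0.0]
grip_width: 0.0853
```

```bash
cat >> h.py <<'E'
def need(x,y,z,yaw):
    o=telemetry.get_obs();q=o['tool_rot'];p=o['eef_pos'];ps=2*np.arctan2(q[1],q[0])
    d=np.array([x,y,z])-p;X=np.array([np.cos(ps),np.sin(ps),0]);Y=np.array([X[1],-X[0],0])
    dy=(yaw-np.degrees(ps)+180)%360-180
    print('p',p.round(4),'yaw',np.degrees(ps).round(2),'q6',o['joint_pos'][5].round(3),'t',round(o['clock'],2),'F',o['ft_force'].round(1),'w',round(o['grip_width'],4))
    print('shift mm',np.round([d@X*1e3,d@Y*1e3,-d[2]*1e3],1),'turn',-dy)
E
python3 - <<'E'
from h import *
need(.488,-.159,.2,102.9)
c=snap('wrist','w0'); print(np.round(c['camera_from_world'],3))
c=dict(T=c['camera_from_world'],**c)
for p in [(.488,-.159,.098)]: print(proj(c,p))
E
```

```text
p [ 0.4894 -0.1759  0.2383] yaw 103.19 q6 -0.573 t 2.1 F [-0.4 -0.7  0. ] w 0.0853
shift mm [16.8  2.5 38.3] turn 0.2879766945489166
[[-0.228  0.974  0.002  0.282]
 [ 0.932  0.218  0.291 -0.452]
 [ 0.283  0.068 -0.957  0.245]
 [ 0.     0.     0.     1.   ]]
[302.42816106 204.90287938]
```

View pics/w0.png

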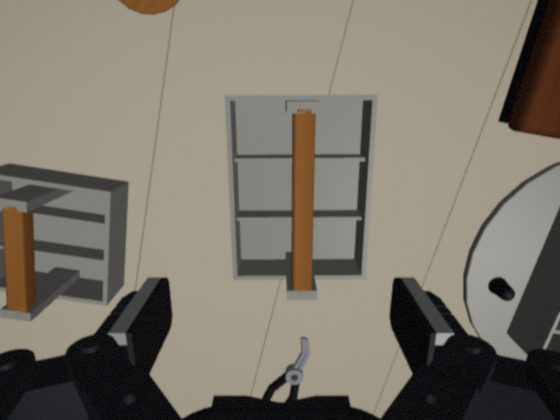

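The wrist view shows the oblong tray's bar centred at (303,203). The measurement predicted (302,205), so they agree. Descending.

Call:
apply_moves(moves=[[[9,1,0,0],[8,1,0,0],[0,0,20,0],[0,0,25,0],[0,0,25,0],[0,0,20,0],[0,0,10,0],[0,0,5,0],[0,0,0,0],[0,0,0,0]]])

```text
clock: 3.15
eef_pos: [0.4875, -0.1523, 0.1328]
tool_rot: [0.624, 0.781, -0.002, -0.002]
ft_force: [-0.2, -0.2, 1.0]
grip_width: 0.0857
```

Run:
```python
from h import *
need(.488,-.159,.088,102.9)
```

```text
p [ 0.4875 -0.1523  0.1328] yaw 102.76 q6 -0.524 t 3.15 F [-0.2 -0.2  1. ] w 0.0857
shift mm [-6.6 -1.  44.8] turn -0.1407093691103114
```

Call:
apply_moves(moves=[[[-4,-1,0,0],[-3,0,5,0],[0,0,10,0],[0,0,10,0],[0,0,10,0],[0,0,7,0],[0,0,3,0],[0,0,0,0],[0,0,0,0],[0,0,0,0]]])

```text
clock: 4.15
eef_pos: [0.4892, -0.1608, 0.0854]
tool_rot: [0.625, 0.781, -0.002, -0.0]
ft_force: [-0.0, 0.1, 0.5]
grip_width: 0.0853
```

Call:
apply_moves(moves=[[[0,0,0,0],[0,0,0,0],[0,0,0,0],[0,0,0,0],[0,0,0,0],[0,0,0,0],[0,0,0,0],[0,0,0,0],[0,0,0,0],[0,0,0,0]]], hand=-1)

```text
clock: 5.15
eef_pos: [0.49, -0.1607, 0.0866]
tool_rot: [0.624, 0.781, -0.001, 0.001]
ft_force: [0.1, 0.6, 0.6]
grip_width: 0.0147
```

Call:
apply_moves(moves=[[[0,0,-10,0],[0,0,-15,0],[0,0,-20,0],[0,0,-25,0],[0,0,-25,0],[0,0,-25,0],[0,0,-20,0],[0,0,-10,0],[0,0,0,0],[0,0,0,0]]])

```text
clock: 6.15
eef_pos: [0.4858, -0.1595, 0.2414]
tool_rot: [0.625, 0.781, -0.004, -0.004]
ft_force: [0.0, -0.0, -4.0]
grip_width: 0.0151
```

Run:
```python
from h import *
need(.511,.1465,.235,92.3)
c=snap('wrist','w1')
```

```text
p [ 0.4858 -0.1595  0.2414] yaw 102.69 q6 -0.537 t 6.15 F [ 0. -0. -4.] w 0.0151
shift mm [293.   91.8   6.4] turn 10.388317972455354
```

Call:
apply_moves(moves=[[[12,4,0,0],[20,6,0,0],[28,9,0,0],[30,10,0,0],[32,10,0,0],[32,10,0,0],[32,10,0,0],[30,10,0,0],[25,8,0,0],[15,5,0,0]]])

```text
clock: 7.2
eef_pos: [0.5027, 0.1237, 0.2287]
tool_rot: [0.626, 0.78, -0.01, -0.015]
ft_force: [-0.5, -0.4, -2.5]
grip_width: 0.0148
```

Run:
```python
from h import *
need(.511,.1465,.235,92.3)
```

```text
p [0.5027 0.1237 0.2287] yaw 102.49 q6 0.016 t 7.2 F [-0.5 -0.4 -2.5] w 0.0148
shift mm [20.5 13.  -6.3] turn 10.191083173657603
```

Call:
apply_moves(moves=[[[9,6,0,3],[6,4,0,4],[2,2,0,3],[0,0,0,0],[0,0,0,0],[0,0,0,0],[0,0,0,0],[0,0,0,0],[0,0,0,0],[0,0,0,0]]])

```text
clock: 8.2
eef_pos: [0.5052, 0.1497, 0.2211]
tool_rot: [0.69, 0.724, -0.017, -0.019]
ft_force: [0.9, -0.1, -3.1]
grip_width: 0.0148
```

Run:
```python
from h import *
need(.511,.1465,.235,92.3)
c=snap('wrist','w2');snap('scene','s2')
a=cv2.imread('pics/w2.png');b=cv2.imread('pics/s2.png')
b=b[130:330,260:480];b=cv2.resize(b,(462,420),interpolation=cv2.INTER_CUBIC)
a=cv2.resize(a,(560,420));cv2.imwrite('pics/m2.png',cv2.resize(np.hstack([a,b]),None,fx=.78,fy=.78))
```

```text
p [0.5052 0.1497 0.2211] yaw 92.75 q6 0.231 t 8.2 F [ 0.9 -0.1 -3.1] w 0.0148
shift mm [ -3.5   5.6 -13.9] turn 0.453024949768178
```

View pics/m2.png

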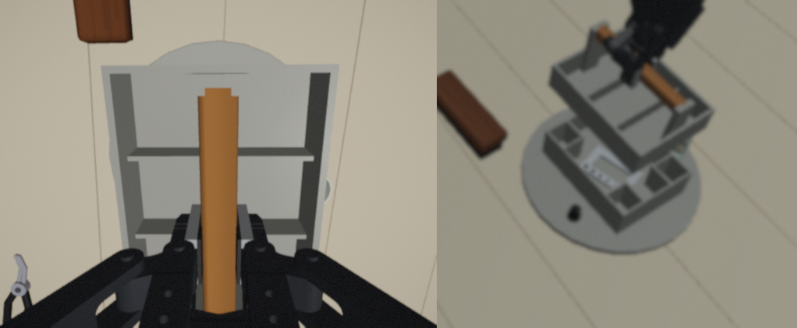

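Call:
apply_moves(moves=[[[-1,4,0,0],[-1,4,5,0],[-1,2,8,0],[0,0,8,0],[0,0,8,0],[0,0,5,0],[0,0,3,0],[0,0,0,0],[0,0,0,0],[0,0,0,0]]])

```text
clock: 9.3
eef_pos: [0.5137, 0.1468, 0.1792]
tool_rot: [0.69, 0.724, -0.018, -0.02]
ft_force: [-0.7, -0.4, -3.3]
grip_width: 0.0149
```

```bash
cat >> h.py <<'E'
def tray():
    from scipy.spatial.transform import Rotation as R
    o=telemetry.get_obs();r=R.from_quat(o['tool_rot']).as_matrix()
    print('tray origin',(o['eef_pos']+.0866*r[:,2]).round(4),'toolz',r[:,2].round(3))
    return o['eef_pos']+.0866*r[:,2], np.column_stack([r[:,1],r[:,0],-r[:,2]])
E
python3 - <<'E'
from h import *
need(.511,.1465,.1406,92.3); o,R=tray()
c=snap('scene','s3'); c=load('s3'); im=c['color'][:,:,::-1].copy()
sc=3.2;u0,v0=290,130
im=cv2.resize(im[v0:v0+180,u0:u0+200],None,fx=sc,fy=sc,interpolation=cv2.INTER_CUBIC)
def draw(P,col):
    q=np.array([(proj(c,p)-[u0,v0])*sc for p in P]).astype(int);cv2.polylines(im,[q],True,col,1)
cor=[(.08,.06),(.08,-.06),(-.08,-.06),(-.08,.06)]
draw([o+R@np.array([a,b,.056]) for a,b in cor],(0,0,255))
draw([o+R@np.array([a,b,.016]) for a,b in cor],(0,0,255))
t=np.radians(2.3);Q=np.array([[np.cos(t),-np.sin(t)],[np.sin(t),np.cos(t)]])
draw([np.r_[np.array([.511,.1465])+Q@np.array(k),.07] for k in cor],(0,255,0))
draw([np.r_[.511+.125*np.cos(a),.1465+.125*np.sin(a),.022] for a in np.linspace(0,6.28,60)],(0,255,0))
cv2.imwrite('pics/s3c.png',im)
E
```

```text
p [0.5137 0.1468 0.1792] yaw 92.75 q6 0.222 t 9.3 F [-0.7 -0.4 -3.3] w 0.0149
shift mm [-0.2 -2.7 38.6] turn 0.44627670603682645
tray origin [0.5091 0.147  0.0927] toolz [-0.053  0.002 -0.999]
```

View pics/s3c.png

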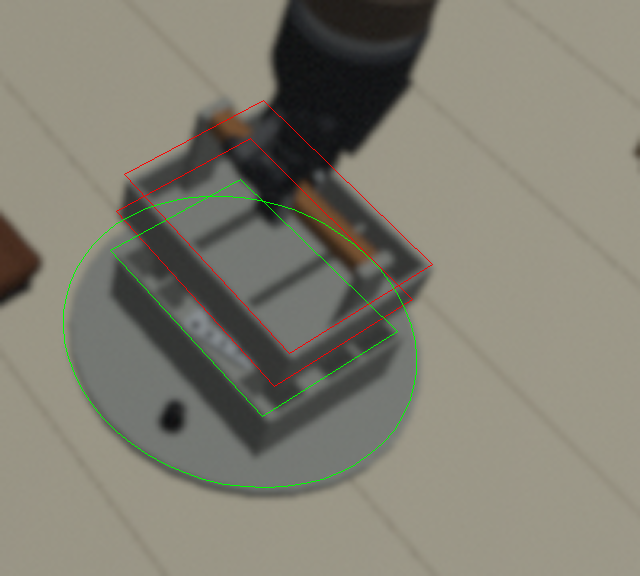

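The overlay (red is the held tray, green is the caddy model) matches the picture to about 2 px. That puts the tray within about 3 mm of centre, so I'll lower it slowly.

Call:
apply_moves(moves=[[[0,1,4,0],[0,1,4,0],[0,0,4,0],[0,0,4,0],[0,0,4,0],[0,0,3,0],[0,0,2,0],[0,0,0,0],[0,0,0,0],[0,0,0,0]]])

```text
clock: 10.35
eef_pos: [0.5149, 0.1471, 0.1524]
tool_rot: [0.69, 0.724, -0.017, -0.019]
ft_force: [-0.2, -0.3, -2.9]
grip_width: 0.0147
```

Run:
```python
from h import *
need(.511,.1465,.1406,92.3); o,R=tray()
```

```text
p [0.5149 0.1471 0.1524] yaw 92.75 q6 0.222 t 10.35 F [-0.2 -0.3 -2.9] w 0.0147
shift mm [-0.4 -3.9 11.8] turn 0.4456682294481311
tray origin [0.5104 0.1472 0.0659] toolz [-0.052  0.002 -0.999]
```

Lug tips are at 66 mm, inside the sockets, with no contact force. Continuing down.

Call:
apply_moves(moves=[[[0,0,2,0],[0,0,2,0],[0,0,2,0],[0,0,2,0],[0,0,1,0],[0,0,1,0],[0,0,1,0],[0,0,0,0],[0,0,0,0],[0,0,0,0]]])

```text
clock: 11.35
eef_pos: [0.5148, 0.1476, 0.144]
tool_rot: [0.69, 0.724, -0.015, -0.018]
ft_force: [-2.5, 0.9, 0.9]
grip_width: 0.015
```

Run:
```python
from h import *
need(.511,.1465,.1406,92.3); o,R=tray()
```

```text
p [0.5148 0.1476 0.144 ] yaw 92.75 q6 0.223 t 11.35 F [-2.5  0.9  0.9] w 0.015
shift mm [-0.9 -3.8  3.4] turn 0.4462256626313774
tray origin [0.5106 0.1478 0.0575] toolz [-0.048  0.003 -0.999]
```

Contact has begun: the force went from -3 to +1. I'll press down a little more to seat it, then check by picture.

Call:
apply_moves(moves=[[[0,0,2,0],[0,0,2,0],[0,0,2,0],[0,0,2,0],[0,0,2,0],[0,0,2,0],[0,0,2,0],[0,0,0,0],[0,0,0,0],[0,0,0,0]]])

```text
clock: 12.35
eef_pos: [0.5138, 0.1485, 0.1405]
tool_rot: [0.689, 0.724, -0.011, -0.017]
ft_force: [-2.2, 0.6, 2.1]
grip_width: 0.0152
```

Run:
```python
from h import *
need(.511,.1465,.1406,92.3); o,R=tray()
c=snap('scene','s4'); im=cv2.imread('pics/s4.png')
cv2.imwrite('pics/s4c.png',cv2.resize(im[130:310,290:490],None,fx=3.2,fy=3.2,interpolation=cv2.INTER_CUBIC))
```

```text
p [0.5138 0.1485 0.1405] yaw 92.82 q6 0.222 t 12.35 F [-2.2  0.6  2.1] w 0.0152
shift mm [-1.9 -2.9 -0.1] turn 0.5196075418270993
tray origin [0.5103 0.1491 0.054 ] toolz [-0.04   0.007 -0.999]
```

View pics/s4c.png

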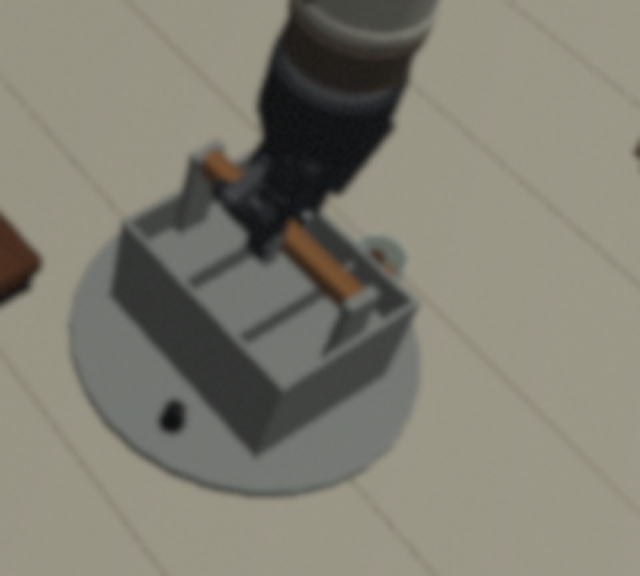

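The tray looks flush on the rim, at an origin height of 54 mm, and the cup is upright at (380,255). Releasing.

Call:
apply_moves(moves=[[[0,0,0,0],[0,0,0,0],[0,0,0,0],[0,0,0,0],[0,0,0,0],[0,0,0,0],[0,0,0,0],[0,0,0,0],[0,0,0,0],[0,0,0,0]]], hand=1)

```text
clock: 13.4
eef_pos: [0.5149, 0.1487, 0.1392]
tool_rot: [0.689, 0.724, -0.011, -0.017]
ft_force: [-0.1, 0.3, 0.1]
grip_width: 0.0855
```

Call:
apply_moves(moves=[[[0,0,-5,0],[0,0,-10,0],[0,0,-15,0],[0,0,-20,0],[0,0,-25,0],[0,0,-25,0],[0,0,-20,0],[0,0,-10,0],[0,0,0,0],[0,0,0,0]]])

```text
clock: 14.4
eef_pos: [0.5203, 0.1476, 0.2796]
tool_rot: [0.689, 0.724, -0.01, -0.016]
ft_force: [-0.5, -0.8, -0.3]
grip_width: 0.0851
```

Run:
```python
from h import *
need(.511,.1465,.1406,92.3)
c=snap('scene','s5'); im=cv2.imread('pics/s5.png')
cv2.imwrite('pics/s5c.png',cv2.resize(im[130:310,290:490],None,fx=3.2,fy=3.2,interpolation=cv2.INTER_CUBIC))
a=cv2.imread('pics/scene0.png')[330:,80:230].astype(int);print('square diff',np.abs(a-im[330:,80:230]).mean())
```

```text
p [0.5203 0.1476 0.2796] yaw 92.83 q6 0.217 t 14.4 F [-0.5 -0.8 -0.3] w 0.0851
shift mm [ -0.7  -9.4 139. ] turn 0.5263297370486839
square diff 5.001185185185185
```

View pics/s5c.png

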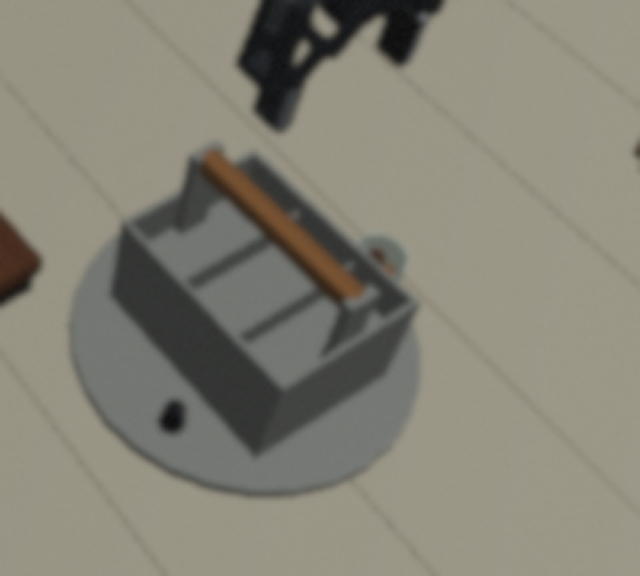

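Run:
```python
from h import *
g=lambda f:cv2.imread(f,0)[335:415,110:210].astype(np.float32)
print('square-tray image shift px',cv2.phaseCorrelate(g('pics/scene0.png'),g('pics/s5.png')))
print(workorder.job_done())
```

```text
square-tray image shift px ((-0.025743873796379546, -0.0009182474669628959), 1.017468665599823)
the job is handed in; nothing more can be done
None
```

The oblong tray is on the caddy and released, and I handed the job in at about 14.5 s of robot time. I lifted it by its bar, turned it about 10° to match the caddy, and lowered it slowly into the sockets.

**Last checks:**
- **Seating:** just before release, the tray's origin was worked out at 54 mm above the table. It was about 3 mm from the caddy's centre and about 0.5° from parallel. The final picture shows the walls flush all round and level.
- **Gripper:** it is fully open, about 140 mm above where it let go, and the wrist force reads near zero.
- **Cup and square tray:** the cup is upright. The square tray moved less than 0.1 px between the first and last pictures.

**Checks that disagreed or fell short:**
- **Tool tilt:** the tool tilted by about 3° while carrying the tray and did not fully recover. The tray still settled flat on the rim.
- **Caddy centre:** measured from its rim and from its disc, the centre differed by about 3 mm. I used the middle of the two.
- **Picture comparison:** a plain brightness comparison around the square tray gave a difference of 5 grey levels. I put that down to lighting or noise, because the shift measurement showed no movement.

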